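# Load a bead rod through the kiln's spring flap

## Task

Take the bead rod from its rest by its wooden handle and push it, bead first and level, through the spring flap of the little bead kiln, holding the flap open with it, until its tip has pressed the spring stop inside back by about 5 mm; the stop's position is not measured, so feel for it and do not press it to its end. Keep it against the stop while you lower the shank into the slot of the door sill and the slot of the support inside, then let go with the tip left resting against the stop, so that the flap swings fully shut above the shank. Be gentle with the glass and the kiln, and leave the cup, the jar and the black block where they are.

Things in the scene. Friction and masses are not known exactly. Their poses are not given: they have to be found in the camera images.
- rod: Bead rod, 230 mm long, lying level in the rest. Origin: middle of the wooden handle, on the axis, 60 mm above the table (grip here); x along the rod to the bead, z up. Square handle 16 x 16 mm, x = -45 to 45 mm; round steel shank, 8 mm diameter, x = 45 to 185; glass bead, 24 mm diameter, x = 156 to 178. 60 to 130 g, centre of mass at x = about 100 mm.
- rod_tip (a point): The bare end of the rod's shank, on its axis, 185 mm from the rod's origin, 7 mm past the bead.
- rest: Steel rod rest, fixed: base plate 100 x 70 x 6 mm with two slotted plates (6 mm thick, 50 mm wide, 70 mm high) at x = -35 and +35 mm, in whose open-topped slots the shank lies; the handle overhangs. Origin: centre of its underside on the table; x along the lying rod to the bead. The rod lifts straight up out of it.
- kiln: Bead kiln, fixed: grey box 220 x 220 mm, 200 mm high, clear pane in its roof. Origin: centre of its underside on the table; x points horizontally into the kiln, z up. Front face at x = -110 mm, wall 12 mm thick, with a door opening 60 mm wide (y = -30 to 30 mm), z = 90 (sill) to 145 mm, closed by the flap just behind the wall. Chamber floor at z = 40 mm.
- door_sill (a point): Middle of the sill's front edge, on the kiln's front face, 90 mm above the table; axes as the kiln's. Here the sill has an open-topped slot through the wall along x, 13 mm wide, its mouth flared to 28 mm, its floor at 76 mm height. A rod lying in this slot and the inner one is level, its axis 80 mm above the table; the bead only passes above the sill.
- flap (a joint): Flap: steel, 66 mm wide, 54 mm high, 3 mm thick, hinged at its top edge, 145 mm above the table, 14 mm behind the front face. 0 = shut (upright), grows to 1.5 rad as it swings up into the kiln. A spring shuts it: about 0.7 N at its lower edge when shut, 2 N wide open. Entering with its axis 20 mm above the sill, the bead lifts it to about 1.2 rad; it then rides on the shank at about 0.9 rad.
- flap_edge (a point): Middle of the flap's lower (free) edge.
- plunger (a joint): How far the spring stop is pressed in, in m: 0 = free, 0.010 = its end; 0.9 N per mm, pushes back. The stop is an upright steel pad 36 mm wide, 60 to 120 mm above the table, across the kiln's middle behind the support, pressed along x. Its free face is somewhere 89 to 117 mm behind the kiln's front face; where is not measured: feel for it.
- cup: White paper-look cup, 72 mm across, 90 mm high; origin at the centre of its underside. Bystander.
- jar: Closed glass jar, 56 mm across, 70 mm high; origin at the centre of its underside. Bystander.
- marver: Black graphite block, 60 x 90 x 14 mm; origin at the centre of its underside. Bystander.
- support (a point): Top middle of the support inside the kiln, 90 mm above the table, 52 mm behind the front face: a plate 44 mm wide, 8 mm thick along x, with a slot just like the sill's and in line with it (floor at 76 mm height). Axes as the kiln's.

How it is judged:
On the way, in this order (a step that is already met when the one before it is completed fails the run):
1. the bead end is through the door with the flap held open (value of joint flap above 0.5 rad and x of rod_tip in the frame of kiln above -0.08 m and z of rod_tip in the frame of kiln above 0.09 m), for 0.05 s.
2. with the flap still held open, the tip presses the spring stop back by at least 3 mm (value of joint plunger above 0.003 m and value of joint flap above 0.4 rad), for 0.2 s.
3. the shank is down in both slots with the stop still pressed by at least 0.8 mm (value of joint plunger above 0.0008 m and z of rod_tip in the frame of kiln below 0.084 m and z of rod in the frame of kiln below 0.085 m), for 0.1 s.
At the end, for the whole second after the job is handed in: The rod lies still and released in both slots (axis 80 mm above the table, within 4 mm at the tip and 5 mm at the handle), its tip in the kiln and resting against the spring stop, and the flap is shut (within 0.05 rad) (z of rod_tip in the frame of kiln between 0.076 and 0.084 m and z of rod in the frame of kiln between 0.075 and 0.085 m and x of rod_tip in the frame of kiln above -0.026 m and value of joint plunger above 0.0001 m and value of joint flap below 0.05 rad and linear speed of rod below 0.01 m/s); the robot touches nothing.
It fails at once if the spring stop is pressed to its end (more than 9.5 mm) (value of joint plunger above 0.0095 m).
It fails at once if the rod is pressed against the kiln or flap with more than 20 N (contact force between rod and kiln above 20 N).
It fails at once if the robot pushes on the kiln with more than 10 N (contact force between any of the fingers, the arm and kiln above 10 N).
It fails at once if the cup, jar or black block is moved more than 20 mm (distance of any of cup, jar, marver from where it was at the start of the episode above 0.02 m).
It also fails if it takes over 58 s, if anything falls off the work surface, if the arm or the gripper's body presses on something with over 40 N, if the wrist force passes 120 N, or if a joint passes its speed limit or range.

## Robot

A 6-joint arm with a two-finger parallel gripper is mounted at the origin on the work surface. World frame = base frame: x ahead of the robot, y to its left, z up, the work surface at z = 0. Lengths are in m, angles in rad, forces in N, time in s.
With the tool pointing down it reaches from about 0.375 to 0.9 m from the base axis. Payload 3.1 kg.
Tool frame: the origin (TCP) lies at the very end of the fingers, on their centre line; the grasp point (between the pads) lies 19 mm behind it (manip.pinch_z is the distance from the TCP to the grasp point, in m); z points along the fingers, y is the line along which they close (so a half turn about z gives the same grasp; the last joint's range is limited). The gripper opens to 85 mm and grips with 20 to 120 N. Pads are 22 mm wide; open, the fingers measure 114 mm over their backs; the gripper's body (76 mm by 85 mm) begins 54 mm behind the grasp point. The pads swing forward as they close: fully open they stand 13 mm farther back than shut.
Start: joints at [1.159, 0.527, 1.433, -0, 1.181, -0.178], TCP at [0.145, 0.608, 0.231] pointing down, gripper open.
Joint ranges: [-3.08, 3.08], [-0.75, 2.2], [0.22, 2.44], [-1.43, 4.57], [0, 2.65], [-2.85, 2.85]. Speed limits (rad/s): [2.79, 2.79, 3.14, 3.14, 3.14, 3.14].

## Interface

Orientations are given as a unit quaternion [x, y, z, w].
In Python, from station import manip gives the robot as it stands.
- The arm moves only by the tool servo_tool, never from a script. Its argument "commands" is one flat list of numbers, 7 for each row, row after row: the shift along the tool's x, y, z each as a share of 500 mm, from -1 to 1, then the turn, a rotation vector about the tool's x, y, z each as a share of 360 degrees, from -1 to 1, then the opening, from -1 (shut) to 1 (fully open). In form: [dx, dy, dz, rx, ry, rz, claw, dx, dy, dz, rx, ry, rz, claw, ...]. A call has 1 to 12 rows; each row shifts and turns the commanded pose from where the row before left it, along the tool's axes as they then stand; what a row does not reach is not made up. A row lasts 1/12 s, in which the tool goes at most 41.7 mm and 7.16 degrees, less where a joint would pass 70% of its speed; a pose out of reach is approached as far as the arm can. A call with a number of a shift or a turn outside -1 to 1 is refused whole. A call with a gripper value outside its range is refused whole. The fingers move at their own pace and stop on an object; "force" is the grip in N (left out, the last holds). Time passes only in rows, so rows that do not move let the fingers close. It gives the time, the measured TCP pose, the force, the opening and the grip force at its end, in the units of the state.
- manip.sense(): the state, without advancing time (a new reading comes with each control period).
- manip.snapshot(name): name is "scene" or "top" or "wrist"; returns a dict with "img" (480x640x3 uint8, red, green, blue), "mtx" (3x3 intrinsics, pixels), "world_to_cam" (4x4, takes a point from world to camera coordinates). Camera axes: x right, y up, looking along -z (the intrinsics and any distortion apply to the point x, -y, -z); pixel columns grow to the right and rows downward; lengths in m; the calibration is good to about 2 mm. The wrist camera is an equidistant fisheye: a pixel r from the principal point sees the ray r / f radians off the axis. A picture is of the moment at which its call begins. There is no depth.
- manip.sign_off(): hands the job in; it is judged then, once.
Trained networks look in a picture, given as the dict that the camera call returned (one of the last four; its "shot" number tells which), for a name from the list of things; names that differ only in an ending like _2 or _b are one class to them, and where a whole thing is asked for, a point or a joint stands for the part that bears it (a point fixed in the world has none). Each returns a list of dicts, best first, with "conf" (0 to 1); they miss things now and then, are a little off and sometimes report something else, mostly with a low value. They report only what shows in the picture. A call takes as long as a camera call.
- manip.look_for(picture, query): "box" ([left, top, width, height] in pixels, round what is visible of it).
- manip.silhouettes(picture, query): "pixels" (480x640 bool, what is visible of it) and "box" ([left, top, width, height] in pixels, round what is visible of it).
The state is a dict: "t": time; "q": joint angles; "qd": joint speeds; "tau": joint torques, N m; "tcp_pos": TCP position; "tool_rot": TCP orientation; "force": force on the tool from outside, world axes, zero at the start; "ft_torque": the same for the moment, N m; "finger_gap": opening from 0.0 (shut) to 1.0 (fully open); "gripper_force": force on a finger pad.
Only numpy, scipy, OpenCV 4.12 (cv2) and the standard library are available. Lean on these libraries where they do the work, as an engineer would, in place of code of your own. Each camera call takes 0.05 s, during which the arm holds its last target. There are 200 camera calls.

## Working session

There is one attempt and no reset: what is moved stays moved. The work goes in short steps, Python scripts to look and compute and a tool call to move; the robot and the scene stay as the last step left them, time stands still between calls to the robot, and variables do not carry over. Pictures are saved under pics/ and viewed, at most 10 in all, crops included, and the job is handed in when it is done.

Besides the shell and the picture viewer there is one more tool, called after "Request:" as name(argument=value, ...), one argument or row to a line, values as JSON. servo_tool: Moves the arm, as the interface text tells. Its arguments: {"type":"object","properties":{"commands":{"type":"array"},"force":{"type":"number"}},"required":["commands"]}

```bash
mkdir -p pics; ls
python3 - <<'E'
from station import manip
import cv2,numpy as np
s=manip.sense();print({k:np.round(v,4).tolist() for k,v in s.items()},manip.pinch_z)
for n in("scene","top"):
    p=manip.snapshot(n);cv2.imwrite(f"pics/{n}0.png",p["img"][:,:,::-1]);print(n,p["mtx"].tolist(),np.round(p["world_to_cam"],4).tolist(),[k for k in p])
    for q in("rod","rest","kiln","flap","cup","jar","marver"):
        r=manip.look_for(p,q);print(q,[(np.round(d["box"]).tolist(),round(d["conf"],2)) for d in r[:2]])
E
```

```text
pics
{'t': 0.0, 'q': [1.1585, 0.5285, 1.4339, 0.0, 1.1814, -0.1785], 'qd': [0.0006, -0.0007, 0.0011, -0.0021, -0.0003, -0.0003], 'tau': [0.001, -44.234, -17.8034, -0.0002, 0.0084, -0.0], 'tcp_pos': [0.1445, 0.6074, 0.2303], 'tool_rot': [0.1166, 0.9932, -0.001, -0.0003], 'force': [0.4839, 0.5157, -0.0412], 'ft_torque': [-0.0183, -0.0562, -0.0127], 'gripper_force': 0.0, 'finger_gap': 1.0032} 0.0187
scene [[540.6199655608049, 0.0, 325.87579690648994], [0.0, 540.6199655608049, 245.28692863503403], [0.0, 0.0, 1.0]] [[0.7859, 0.6183, 0.0108, -0.4515], [-0.4627, 0.5763, 0.6736, 0.2196], [0.4103, -0.5344, 0.739, -1.3016], [0.0, 0.0, 0.0, 1.0]] ['img', 'mtx', 'world_to_cam', 'shot']
rod [([333.0, 163.0, 77.0, 55.0], 0.84)]
rest [([333.0, 180.0, 53.0, 62.0], 0.6), ([76.0, 209.0, 216.0, 235.0], 0.29)]
kiln [([73.0, 210.0, 218.0, 235.0], 0.75)]
flap []
cup [([390.0, 276.0, 42.0, 56.0], 0.95), ([74.0, 212.0, 215.0, 233.0], 0.31)]
jar [([425.0, 235.0, 36.0, 46.0], 0.58)]
marver [([225.0, 216.0, 49.0, 39.0], 0.88)]
top [[486.521325222773, 0.0, 316.9148408529185], [0.0, 486.521325222773, 239.7228374380875], [0.0, 0.0, 1.0]] [[0.0018, -0.9998, 0.02, -0.0115], [0.9959, 0.0036, 0.0901, -0.5942], [-0.0901, 0.0198, 0.9957, -0.8958], [0.0, 0.0, 0.0, 1.0]] ['img', 'mtx', 'world_to_cam', 'shot']
rod [([140.0, 248.0, 125.0, 30.0], 0.92), ([395.0, 194.0, 183.0, 163.0], 0.43)]
rest [([198.0, 245.0, 59.0, 46.0], 0.95), ([141.0, 249.0, 126.0, 31.0], 0.46)]
kiln [([394.0, 194.0, 184.0, 164.0], 0.63)]
flap []
cup [([294.0, 123.0, 41.0, 47.0], 0.68)]
jar [([216.0, 138.0, 36.0, 33.0], 0.64)]
marver [([307.0, 324.0, 48.0, 40.0], 0.79)]
```

View pics/scene0.png

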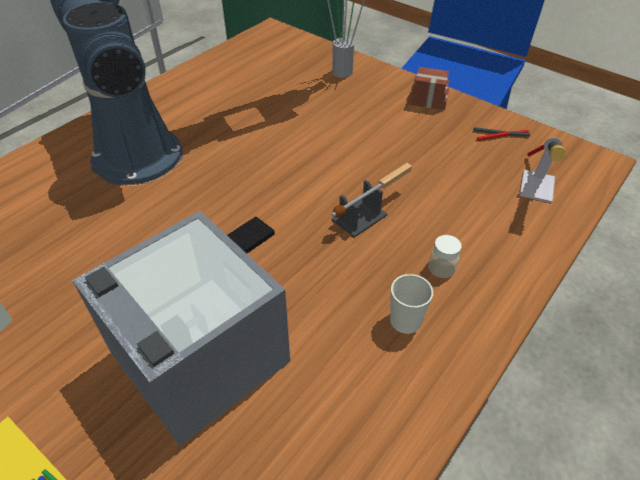

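View pics/top0.png

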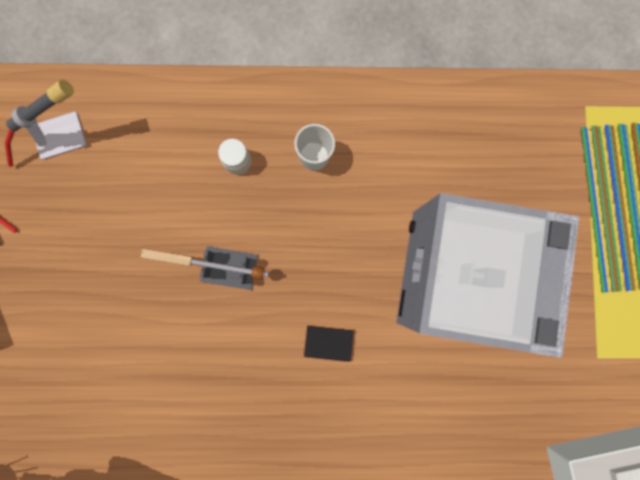

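The scene view shows the kiln at lower left (around 180,320), the rod on its rest (bead 340,210; handle 395,175), the cup and jar on the right, and the block at (250,235). In the top view the rod runs from (143,253) to (268,273). The kiln roof spans (440,200) to (575,350), and its front faces the rod. Next I'll fit models to the silhouettes.

```bash
cat > h.py <<'E'
import numpy as np,cv2
from scipy.optimize import minimize
def proj(p,X):
    X=np.atleast_2d(X);c=X@p["world_to_cam"][:3,:3].T+p["world_to_cam"][:3,3]
    u=np.c_[c[:,0],-c[:,1],-c[:,2]]@np.array(p["mtx"]).T
    return u[:,:2]/u[:,2:]
def pose(x,y,z,a):
    T=np.eye(4);T[:2,:2]=[[np.cos(a),-np.sin(a)],[np.sin(a),np.cos(a)]];T[:3,3]=x,y,z;return T
def box(x0,x1,y0,y1,z0,z1):
    return np.array([[x,y,z] for x in(x0,x1) for y in(y0,y1) for z in(z0,z1)],float)
def cyl(x0,x1,r):
    t=np.linspace(0,2*np.pi,16);return np.array([[x,r*np.cos(s),r*np.sin(s)] for x in(x0,x1) for s in t])
tb=np.linspace(-1,1,9)
bead=np.vstack([cyl(.167+.011*t,.167+.011*t,.012*np.sqrt(max(0,1-t*t*.6))) for t in tb])
ROD=[box(-.045,.045,-.008,.008,-.008,.008),cyl(.045,.185,.004),bead]
KILN=[box(-.11,.11,-.11,.11,0,.2)]
S=4
def render(p,parts,T):
    m=np.zeros((480*S,640*S),np.uint8)
    for P in parts:
        u=proj(p,P@T[:3,:3].T+T[:3,3]);u=(u+.5)*S-.5
        cv2.fillConvexPoly(m,cv2.convexHull(np.round(u*16).astype(np.int32)),255,shift=4)
    return cv2.resize(m,(640,480),interpolation=cv2.INTER_AREA)/255.
def fit(views,parts,x0,step):
    def f(v):
        c=0
        for p,m in views:
            r=render(p,parts,pose(*v));c+=np.abs(r-m).sum()/m.sum()
        return c
    x0=np.array(x0,float);sim=np.vstack([x0]+[x0+np.eye(4)[i]*step[i] for i in range(4)])
    for _ in range(3):
        r=minimize(f,sim[0],method="Nelder-Mead",options=dict(initial_simplex=sim,xatol=1e-5,fatol=1e-5,maxiter=300))
        sim=np.vstack([r.x]+[r.x+np.eye(4)[i]*step[i]/3 for i in range(4)])
    return r.x,r.fun
E
cat > m.py <<'E'
from station import manip
from h import *
V={n:manip.snapshot(n) for n in("scene","top")}
np.save("views.npy",V,allow_pickle=True)
M={}
for q in("rod","kiln"):
    for n in V:
        r=manip.silhouettes(V[n],q);print(q,n,[(np.round(d["box"]).tolist(),round(d["conf"],2)) for d in r[:2]])
        if r:M[q,n]=r[0]["pixels"].astype(float)
np.save("masks.npy",M,allow_pickle=True)
a=-np.pi/2-.1
for q,parts,x0 in(("rod",ROD,(.56,.25,.06,a)),("kiln",KILN,(.53,-.35,0,a))):
    for ns in(("top","scene"),("top",),("scene",)):
        vs=[(V[n],M[q,n]) for n in ns if (q,n) in M]
        if vs:
            r=fit(vs,parts,x0,(.02,.02,.01,.1));print(q,ns,np.round(r[0],4),round(r[1],3))
            if len(ns)==2:
                for n in ns:
                    cs,_=cv2.findContours((render(V[n],parts,pose(*r[0]))>.5).astype(np.uint8),0,1)
                    im=V[n].setdefault("o",V[n]["img"].copy());cv2.drawContours(im,cs,-1,(0,255,0),1)
o=np.hstack([V["top"]["o"][150:390,120:600],]);cv2.imwrite("pics/ov_top.png",cv2.resize(o,(800,400))[:,:,::-1])
cv2.imwrite("pics/ov_scene.png",V["scene"]["o"][:,:,::-1])
E
python3 m.py
```

```text
rod scene [([331.0, 164.0, 81.0, 52.0], 0.94)]
rod top [([141.0, 250.0, 123.0, 32.0], 0.87)]
kiln scene [([72.0, 210.0, 220.0, 237.0], 0.67)]
kiln top [([395.0, 194.0, 180.0, 166.0], 0.56)]
rod ('top', 'scene') [ 0.5592  0.2632  0.0601 -1.7373] 0.495
rod ('top',) [ 0.5598  0.2656  0.0511 -1.7383] 0.089
rod ('scene',) [ 0.56    0.2538  0.0636 -1.7312] 0.38
kiln ('top', 'scene') [ 5.2670e-01 -2.8930e-01 -1.6000e-03 -1.7353e+00] 0.028
kiln ('top',) [ 5.2710e-01 -2.8790e-01 -2.0000e-04 -1.7377e+00] 0.009
kiln ('scene',) [ 5.2740e-01 -2.9110e-01  8.0000e-04 -1.7347e+00] 0.009
```

Run:
```python
from h import *
V=np.load("views.npy",allow_pickle=True).item();M=np.load("masks.npy",allow_pickle=True).item()
o=[]
for n,(r0,c0) in(("scene",(150,320)),("top",(220,130))):
    im=V[n]["img"].copy();im=cv2.resize(im[r0:r0+75,c0:c0+150],(800,400),interpolation=cv2.INTER_CUBIC)
    f=800/150
    for mm,col in((M["rod",n],(255,0,0)),(render(V[n],ROD,pose(.5592,.2632,.0601,-1.7373)),(0,255,0))):
        m=cv2.resize((mm>.5).astype(np.uint8)[r0:r0+75,c0:c0+150],(800,400),interpolation=cv2.INTER_NEAREST)
        cs,_=cv2.findContours(m,0,1);cv2.drawContours(im,cs,-1,col,1)
    o.append(im[:300] if n=="scene" else im[60:360])
cv2.imwrite("pics/ov1.png",np.vstack(o)[:,:,::-1])
```

```text
(no output)
```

View pics/ov1.png

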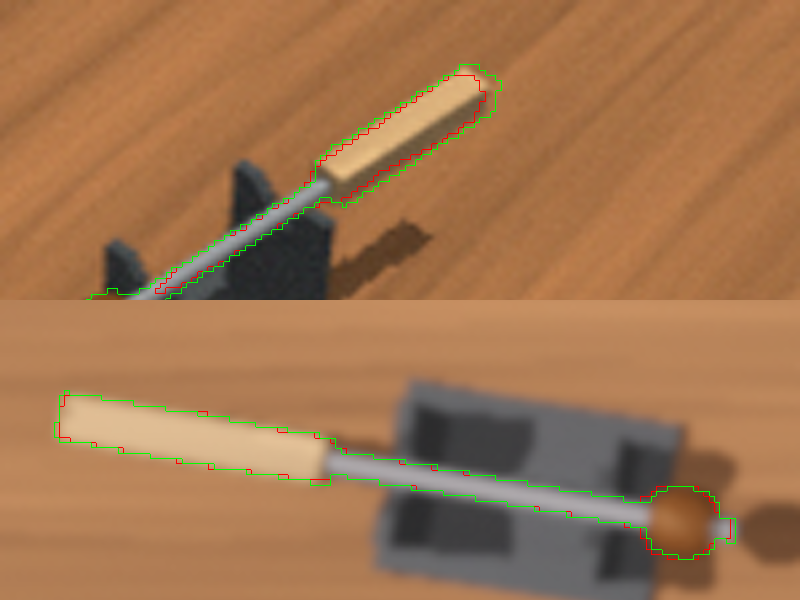

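The fit lies on the rod in both views: axis height about 60 mm and yaw about −1.737 rad. The kiln's yaw matches. I'll turn the tool first.

Request:
servo_tool(
  commands=[0,0,0,0,0,0.0198,1,0,0,0,0,0,0.0198,1,0,0,0,0,0,0.0198,1,0,0,0,0,0,0.0198,1,0,0,0,0,0,0.0198,1,0,0,0,0,0,0.0198,1,0,0,0,0,0,0.0198,1,0,0,0,0,0,0.0198,1,0,0,0,0,0,0.0198,1,0,0,0,0,0,0.0198,1,0,0,0,0,0,0.0198,1,0,0,0,0,0,0.0198,1],
)

```text
t: 2.1
tcp_pos: [0.1448, 0.608, 0.2313]
tool_rot: [0.762, 0.648, -0.0, 0.0]
force: [-0.1, 0.3, 1.3]
finger_gap: 0.998
gripper_force: 0.0
```

```bash
cat > d.py <<'E'
import sys
from station import manip
from h import *
from scipy.spatial.transform import Rotation as R
def delta(tgt,yaw=np.deg2rad(80.5)):
    """tool-frame shift (share of 500mm) and turn (share of 360) to a TCP target pointing down with tool x at yaw"""
    s=manip.sense();r=R.from_quat(s["tool_rot"])
    g=R.from_matrix(np.c_[[np.cos(yaw),np.sin(yaw),0],[np.sin(yaw),-np.cos(yaw),0],[0,0,-1]])
    print("t",round(s["t"],2),"tcp",np.round(s["tcp_pos"],4),"F",np.round(s["force"],2),"M",np.round(s["ft_torque"],2),"gap",round(s["finger_gap"],3),"gf",round(s["gripper_force"],1))
    print("shift",np.round(r.inv().apply(np.array(tgt)-s["tcp_pos"])/.5,4),"turn",np.round((r.inv()*g).as_rotvec()/2/np.pi,5))
if __name__=="__main__":
    a=list(map(float,sys.argv[1:]));delta(a[:3],*([np.deg2rad(a[3])] if len(a)>3 else []))
E
python3 d.py .559 .262 .15
```

```text
t 2.1 tcp [0.1448 0.608  0.2313] F [-0.06  0.28  1.33] M [-0.08 -0.01 -0.01] gap 0.998 gf 0.0
shift [-0.5492  0.9293  0.1626] turn [0.      0.      0.00059]
```

Request:
servo_tool(
  commands=[-0.04,0.068,0.01,0,0,0,1,-0.04,0.068,0.01,0,0,0,1,-0.04,0.068,0.01,0,0,0,1,-0.04,0.068,0.01,0,0,0,1,-0.04,0.068,0.01,0,0,0,1,-0.04,0.068,0.01,0,0,0,1,-0.04,0.068,0.01,0,0,0,1,-0.04,0.068,0.01,0,0,0,1,-0.04,0.068,0.01,0,0,0,1,-0.04,0.068,0.01,0,0,0,1,-0.04,0.068,0.01,0,0,0,1,-0.04,0.068,0.01,0,0,0,1],
)

```text
t: 3.1
tcp_pos: [0.512, 0.3061, 0.1712]
tool_rot: [0.76, 0.65, 0.0, 0.0]
force: [-0.1, 1.1, -0.1]
finger_gap: 1.001
gripper_force: 0.0
```

```bash
python3 d.py .559 .262 .15
```

```text
t 3.1 tcp [0.512  0.3061 0.1712] F [-0.12  1.14 -0.11] M [ 0.01 -0.03 -0.01] gap 1.001 gf 0.0
shift [-0.0725  0.1065  0.0425] turn [ 4.00e-05 -4.00e-05  1.55e-03]
```

Request:
servo_tool(
  commands=[-0.035,0.053,0.02,0,0,0.0007,1,-0.035,0.053,0.02,0,0,0,1,0,0,0,0,0,0,1,0,0,0,0,0,0,1],
)

```text
t: 3.43
tcp_pos: [0.5583, 0.2631, 0.1505]
tool_rot: [0.763, 0.647, -0.0, -0.0]
force: [-0.6, 0.5, 0.1]
finger_gap: 1.001
gripper_force: 0.0
```

```bash
python3 d.py .559 .262 .0413
python3 - <<'E'
from station import manip
import cv2,numpy as np
p=manip.snapshot("wrist");np.save("w.npy",p,allow_pickle=True);cv2.imwrite("pics/w1.png",p["img"][:,:,::-1]);print(p["mtx"])
E
```

```text
t 3.43 tcp [0.5583 0.2631 0.1505] F [-0.63  0.54  0.14] M [0.07 0.01 0.01] gap 1.001 gf 0.0
shift [-0.0019  0.0019  0.2184] turn [-1.8e-04  5.0e-05  3.2e-04]
[[371.64829954   0.         324.18432672]
 [  0.         371.64829954 244.82028252]
 [  0.           0.           1.        ]]
```

View pics/w1.png

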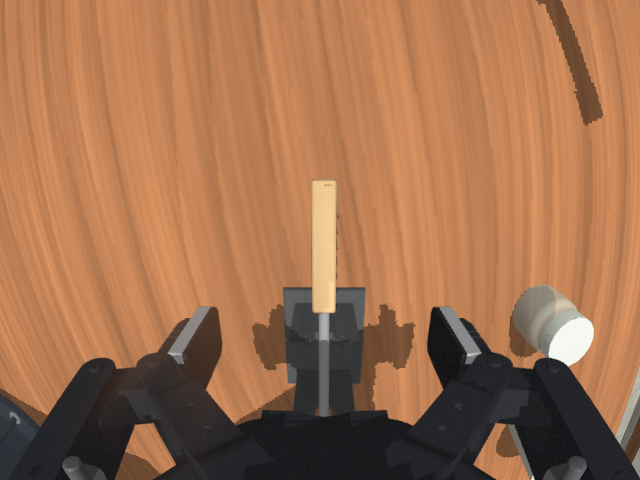

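The wrist view shows the handle centred between the fingers (column 324, rows 181–312) and aligned with the tool. I'll check where it sits along the rod.

Run:
```python
import numpy as np
p=np.load("w.npy",allow_pickle=True).item();K=p["mtx"];W=p["world_to_cam"]
for u,v in((324,183),(324,312)):
    d=np.array([(u-K[0][2]),(v-K[1][2])]);r=np.hypot(*d);th=r/K[0][0]
    c=np.r_[np.sin(th)*d/r,np.cos(th)];c=np.array([c[0],-c[1],-c[2]])
    o=-W[:3,:3].T@W[:3,3];w=W[:3,:3].T@c;print(o+w*(.068-o[2])/w[2])
```

```text
[0.56492033 0.30696768 0.068     ]
[0.55075191 0.22095184 0.068     ]
```

Request:
servo_tool(
  commands=[0,0.001,0.03,0.0,0,0.0003,1,0,0,0.03,0,0,0,1,0,0,0.03,0,0,0,1,0,0,0.03,0,0,0,1,0,0,0.03,0,0,0,1,0,0,0.03,0,0,0,1,0,0,0.02,0,0,0,1,0,0,0.018,0,0,0,1,0,0,0,0,0,0,1],
)

```text
t: 4.23
tcp_pos: [0.5562, 0.2651, 0.041]
tool_rot: [0.762, 0.648, -0.001, -0.001]
force: [0.0, 0.3, -0.6]
finger_gap: 0.995
gripper_force: 0.0
```

```bash
python3 d.py .5585 .263 .0413
```

```text
t 4.23 tcp [0.5562 0.2651 0.041 ] F [ 0.03  0.26 -0.56] M [ 0.03 -0.01 -0.  ] gap 0.995 gf 0.0
shift [-0.0035  0.0053 -0.0007] turn [-0.00044  0.00019  0.00079]
```

Request:
servo_tool(
  commands=[-0.002,0.004,0,0,0,0.0005,1,0,0,0,0,0,0,1,0,0,0,0,0,0,1],
)

```text
t: 4.48
tcp_pos: [0.5606, 0.2634, 0.0433]
tool_rot: [0.763, 0.646, 0.001, 0.0]
force: [-0.1, -0.1, 0.2]
finger_gap: 0.998
gripper_force: 0.0
```

```bash
python3 d.py .5585 .263 .0413;python3 d.py .5585 .263 .0413
```

```text
t 4.48 tcp [0.5606 0.2634 0.0433] F [-0.15 -0.12  0.19] M [-0.01 -0.01 -0.05] gap 0.998 gf 0.0
shift [-0.0016 -0.0039  0.004 ] turn [ 3.0e-04 -1.4e-04  6.0e-05]
t 4.48 tcp [0.5606 0.2634 0.0433] F [-0.15 -0.12  0.19] M [-0.01 -0.01 -0.05] gap 0.998 gf 0.0
shift [-0.0016 -0.0039  0.004 ] turn [ 3.0e-04 -1.4e-04  6.0e-05]
```

Request:
servo_tool(
  commands=[0,-0.001,0.001,0,0,0,-1,0,0,0,0,0,0,-1,0,0,0,0,0,0,-1,0,0,0,0,0,0,-1,0,0,0,0,0,0,-1,0,0,0,0,0,0,-1,0,0,0,0,0,0,-1,0,0,0,0,0,0,-1],
  force=70,
)

```text
t: 5.15
tcp_pos: [0.5593, 0.2633, 0.0419]
tool_rot: [0.763, 0.646, 0.0, 0.0]
force: [0.7, 0.2, 1.2]
finger_gap: 0.175
gripper_force: 71.0
```

```bash
cat > avg.py <<'E'
from station import manip
import numpy as np
from scipy.spatial.transform import Rotation as R
def avg(n=10):
    S=[]
    for _ in range(n):
        S.append(manip.sense());manip.snapshot("top")
    return {k:np.mean([s[k] for s in S],axis=0) for k in("tcp_pos","tool_rot","force","ft_torque","finger_gap","gripper_force")},S[-1]["t"]
if __name__=="__main__":
    a,t=avg(6);m=R.from_quat(a["tool_rot"]).as_matrix()
    print("t",round(t,2),{k:np.round(v,4).tolist() for k,v in a.items()},"yaw",np.rad2deg(np.arctan2(m[1,0],m[0,0])).round(2),"z",np.round(m[:,2],4))
E
python3 avg.py
```

```text
t 5.4 {'tcp_pos': [0.5593, 0.2633, 0.0419], 'tool_rot': [0.763, 0.6464, 0.0, 0.0001], 'force': [-0.1707, -0.3363, 0.9258], 'ft_torque': [-0.1008, -0.0104, -0.011], 'finger_gap': 0.1739, 'gripper_force': 71.0485} yaw 80.53 z [ 2.e-04 -1.e-04 -1.e+00]
```

Gripped at 71 N. Next: lift 50 mm, then move to about 40 mm in front of the door, in line with it.

Request:
servo_tool(
  commands=[0,0,-0.01,0,0,0,-1,0,0,-0.02,0,0,0,-1,0,0,-0.02,0,0,0,-1,0,0,-0.02,0,0,0,-1,0,0,-0.02,0,0,0,-1,0,0,-0.01,0,0,0,-1,0,0,0,0,0,0,-1],
)

```text
t: 6.03
tcp_pos: [0.5604, 0.2637, 0.094]
tool_rot: [0.763, 0.646, 0.002, 0.001]
force: [0.6, -0.6, -0.1]
finger_gap: 0.172
gripper_force: 70.8
```

Request:
servo_tool(
  commands=[-0.02,0.006,0,0,0,0,-1,-0.04,0.011,0,0,0,0,-1,-0.04,0.011,0,0,0,0,-1,-0.04,0.011,0,0,0,0,-1,-0.04,0.011,0,0,0,0,-1,-0.04,0.011,0,0,0,0,-1,-0.04,0.011,0,0,0,0,-1,-0.04,0.011,0,0,0,0,-1,-0.04,0.011,0,0,0,0,-1,-0.04,0.011,0,0,0,0,-1,-0.04,0.011,0,0,0,0,-1,-0.01,0.002,0,0,0,0,-1],
)

```text
t: 7.03
tcp_pos: [0.5821, 0.038, 0.0912]
tool_rot: [0.764, 0.645, -0.001, 0.0]
force: [0.2, -0.4, -0.4]
finger_gap: 0.169
gripper_force: 70.8
```

```bash
python3 avg.py
cat > m2.py <<'E'
from station import manip
from h import *
V={n:manip.snapshot(n) for n in("scene","top")}
np.save("views2.npy",V,allow_pickle=True);M={}
for n in V:
    for q in ("rod","kiln"):
        r=manip.silhouettes(V[n],q);print(q,n,[(np.round(d["box"]).tolist(),round(d["conf"],2)) for d in r[:2]])
        if r:M[q,n]=r[0]["pixels"]
np.save("masks2.npy",M,allow_pickle=True)
o=cv2.resize(V["scene"]["img"][170:320,130:330],(800,600),interpolation=cv2.INTER_CUBIC)
cv2.imwrite("pics/s2.png",o[:,:,::-1])
o=cv2.resize(V["top"]["img"][180:380,250:600],(800,457),interpolation=cv2.INTER_CUBIC)
cv2.imwrite("pics/t2.png",o[:,:,::-1])
E
python3 m2.py
```

```text
t 7.28 {'tcp_pos': [0.5816, 0.0404, 0.0914], 'tool_rot': [0.7636, 0.6456, -0.0004, -0.0004], 'force': [-0.215, 0.1667, -0.5808], 'ft_torque': [0.1018, -0.0101, 0.0039], 'finger_gap': 0.1722, 'gripper_force': 70.8049} yaw 80.43 z [-0.0011  0.     -1.    ]
rod scene [([267.0, 215.0, 73.0, 58.0], 0.63)]
kiln scene [([70.0, 212.0, 219.0, 234.0], 0.63)]
rod top [([331.0, 248.0, 62.0, 19.0], 0.65), ([296.0, 123.0, 41.0, 45.0], 0.27)]
kiln top []
```

View pics/t2.png

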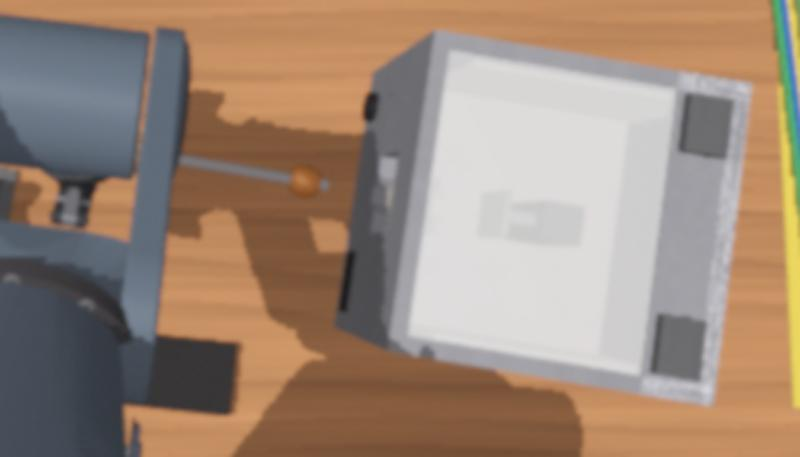

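View pics/s2.png

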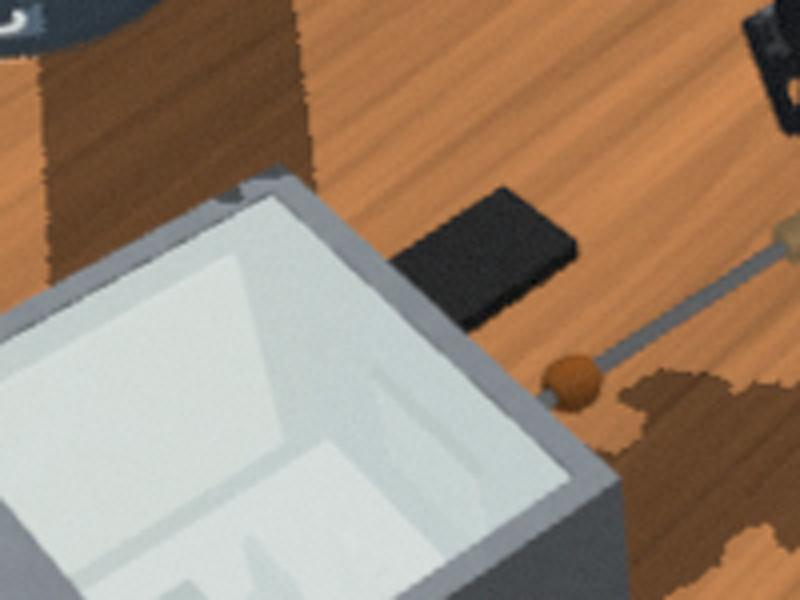

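In the top crop the bead is at (305,181) and the rod points at the door and at the inner support slot (525,220). In the scene crop the bead is at (572,382), and the block is clear. Now I'll triangulate the held rod against the kiln.

```bash
cat > m3.py <<'E'
from h import *
from scipy.optimize import least_squares
V=np.load("views2.npy",allow_pickle=True).item();M=np.load("masks2.npy",allow_pickle=True).item()
obs={}
for n in V:
    im=V[n]["img"];hsv=cv2.cvtColor(im,cv2.COLOR_RGB2HSV);m=M["rod",n]
    b=m&(hsv[...,1]>190)
    k,l,st,ce=cv2.connectedComponentsWithStats(b.astype(np.uint8));i=1+np.argmax(st[1:,4]);bc=ce[i]
    x,y,w,h,_=st[i];print(n,"bead",bc,w,h)
    pts=[]
    for c in range(640):
        rr=np.where(m[:,c])[0]
        if len(rr)>1 and rr[-1]-rr[0]<9: pts.append((c,rr.mean()))
    pts=np.array(pts);pts=pts[np.linalg.norm(pts-bc,axis=1)>10];pts=pts[(pts[:,0]<bc[0]) if n=="top" else (pts[:,0]>bc[0])]
    pts=pts[np.linalg.norm(pts-bc,axis=1)<48];print(len(pts),pts[0],pts[-1]);obs[n]=(bc,pts)
def ax(v,s):
    x,y,z,a,e=v;return np.array([x,y,z])+np.outer(s,[np.cos(a)*np.cos(e),np.sin(a)*np.cos(e),-np.sin(e)])
def res(v):
    r=[]
    for n in V:
        bc,pts=obs[n];u=proj(V[n],ax(v,[.167,.08,.15]));r+=list(3*(u[0]-bc))
        d=(u[2]-u[1])/np.linalg.norm(u[2]-u[1]);q=pts-u[1];r+=list((q[:,0]*d[1]-q[:,1]*d[0])/np.sqrt(len(pts))*3)
    return np.array(r)
s=least_squares(res,[.582,.041,.11,-1.737,0],loss="soft_l1");v=s.x
print("rod x y z yaw pitch(down+)",np.round(v,4),"res",np.abs(s.fun).max().round(2))
for k in((.527,-.2893,-1.7360),(.5271,-.2879,-1.7377)):
    ex=np.array([np.cos(k[2]),np.sin(k[2])]);ey=np.array([-ex[1],ex[0]])
    P=ax(v,[0,.185]);print("in kiln frame origin/tip",[(round((p[:2]-k[:2])@ex,4),round((p[:2]-k[:2])@ey,4),round(p[2],4)) for p in P])
    T=pose(k[0],k[1],0,k[2]);f=lambda X:np.round(proj(V["top"],np.array(X)@T[:3,:3].T+T[:3,3]),1).tolist()
    print("support/sill px",f([[-.058,-.022,.09],[-.058,.022,.09],[-.058,0,.09],[-.11,0,.09]]))
E
python3 m3.py
```

```text
scene bead [272.93846154 264.50769231] 13 14
32 [282.  259.5] [313. 239.]Traceback (most recent call last):
  File "m3.py", line 8, in <module>
    k,l,st,ce=cv2.connectedComponentsWithStats(b.astype(np.uint8));i=1+np.argmax(st[1:,4]);bc=ce[i]
                                                                       ~~~~~~~~~^^^^^^^^^^
    return _wrapfunc(a, 'argmax', axis=axis, out=out, **kwds)
    return bound(*args, **kwds)
ValueError: attempt to get argmax of an empty sequence
```

```bash
python3 - <<'E'
s=open("m3.py").read()
s=s.replace('b=m&(hsv[...,1]>190)','b=(m&(hsv[...,1]>190)) if n=="scene" else cv2.morphologyEx(m.astype(np.uint8),cv2.MORPH_OPEN,cv2.getStructuringElement(2,(8,8)))>0')
open("m3.py","w").write(s)
E
python3 m3.py
```

```text
scene bead [272.93846154 264.50769231] 13 14
32 [282.  259.5] [313. 239.]
top bead [382.17553191 258.60106383] 16 15
38 [335.  250.5] [372. 257.]
rod x y z yaw pitch(down+) [ 0.5829  0.0432  0.1099 -1.7447  0.0037] res 1.89
in kiln frame origin/tip [(np.float64(-0.3372), np.float64(0.0005), np.float64(0.1099)), (np.float64(-0.1522), np.float64(-0.0011), np.float64(0.1092))]
support/sill px [[441.6, 281.8], [445.2, 257.2], [443.4, 269.5], [414.4, 264.6]]
in kiln frame origin/tip [(np.float64(-0.3358), np.float64(0.0), np.float64(0.1099)), (np.float64(-0.1508), np.float64(-0.0012), np.float64(0.1092))]
support/sill px [[440.8, 281.7], [444.4, 257.1], [442.6, 269.4], [413.6, 264.4]]
```

The rod is within about 1 mm of the kiln axis, level, at 110 mm. I'll trim the yaw by 0.4° and go in.

Request:
servo_tool(
  commands=[0,0,0,0,0,-0.0011,-1,-0.01,0,0,0,0,0,-1,-0.01,0,0,0,0,0,-1,-0.01,0,0,0,0,0,-1,-0.01,0,0,0,0,0,-1,-0.01,0,0,0,0,0,-1,-0.01,0,0,0,0,0,-1,-0.01,0,0,0,0,0,-1,-0.01,0,0,0,0,0,-1,-0.01,0,0,0,0,0,-1,-0.01,0,0,0,0,0,-1,-0.01,0,0,0,0,0,-1],
)

```text
t: 8.63
tcp_pos: [0.5733, -0.0132, 0.0918]
tool_rot: [0.761, 0.649, 0.0, -0.0]
force: [0.7, 1.4, -0.8]
finger_gap: 0.172
gripper_force: 70.8
```

Request:
servo_tool(
  commands=[-0.01,0,0,0,0,0,-1,-0.01,0,0,0,0,0,-1,-0.01,0,0,0,0,0,-1,-0.01,0,0,0,0,0,-1,-0.01,0,0,0,0,0,-1,-0.01,0,0,0,0,0,-1,-0.01,0,0,0,0,0,-1,-0.01,0,0,0,0,0,-1,-0.01,0,0,0,0,0,-1,-0.01,0,0,0,0,0,-1,0,0,0,0,0,0,-1],
)

```text
t: 9.55
tcp_pos: [0.5652, -0.0632, 0.0917]
tool_rot: [0.761, 0.649, -0.0, -0.0]
force: [0.4, 0.9, -2.0]
finger_gap: 0.174
gripper_force: 70.6
```

```bash
cat > k.py <<'E'
from avg import *
a,t=avg(8);k=np.array([.5270,-.2886]);y=-1.7365;ex=np.array([np.cos(y),np.sin(y)]);ey=np.array([-ex[1],ex[0]])
p=a["tcp_pos"];d=p[:2]-k;m=R.from_quat(a["tool_rot"]).as_matrix()
print("t",round(t,2),"rod origin in kiln",np.round([d@ex,d@ey,p[2]+.0187],4),"tip x",round(d@ex+.185,4),"F kiln",np.round([a["force"][:2]@ex,a["force"][:2]@ey,a["force"][2]],2),"M",np.round(a["ft_torque"],3),"yaw",np.rad2deg(np.arctan2(m[1,0],m[0,0])).round(2),"tilt x.z",m[2,0].round(4))
E
python3 k.py
```

```text
t 9.9 rod origin in kiln [-0.2294  0.0004  0.1104] tip x -0.0444 F kiln [-0.4   0.04 -2.71] M [ 0.514 -0.062 -0.006] yaw 80.91 tilt x.z -0.0001
```

Request:
servo_tool(
  commands=[-0.004,0,0,0,0,0,-1,-0.004,0,0,0,0,0,-1,-0.004,0,0,0,0,0,-1,-0.004,0,0,0,0,0,-1,-0.004,0,0,0,0,0,-1,-0.004,0,0,0,0,0,-1,-0.004,0,0,0,0,0,-1,-0.004,0,0,0,0,0,-1,0,0,0,0,0,0,-1],
)

```text
t: 10.7
tcp_pos: [0.5629, -0.0786, 0.0918]
tool_rot: [0.761, 0.649, -0.0, 0.0]
force: [1.1, -0.8, -3.0]
finger_gap: 0.173
gripper_force: 70.5
```

```bash
python3 k.py
```

```text
t 11.05 rod origin in kiln [-0.2134  0.0007  0.1104] tip x -0.0284 F kiln [ 0.59  0.35 -3.37] M [ 0.41  -0.088  0.014] yaw 80.92 tilt x.z -0.0003
```

Request:
servo_tool(
  commands=[-0.004,0,0,0,0,0,-1,-0.004,0,0,0,0,0,-1,0,0,0,0,0,0,-1,0,0,0,0,0,0,-1],
)

```text
t: 11.43
tcp_pos: [0.5623, -0.0824, 0.0917]
tool_rot: [0.761, 0.649, -0.0, 0.0]
force: [-0.5, -2.9, -4.6]
finger_gap: 0.17
gripper_force: 70.3
```

```bash
python3 k.py
```

```text
t 11.78 rod origin in kiln [-0.2094  0.0008  0.1104] tip x -0.0244 F kiln [ 2.76  0.18 -4.55] M [ 0.338 -0.097  0.027] yaw 80.92 tilt x.z -0.0003
```

The forward pull is most likely the flap edge sliding down the back of the bead. I'll keep going carefully.

Request:
servo_tool(
  commands=[-0.004,0,0,0,0,0,-1,-0.002,0,0,0,0,0,-1,0,0,0,0,0,0,-1,0,0,0,0,0,0,-1],
)

```text
t: 12.17
tcp_pos: [0.5618, -0.0848, 0.0919]
tool_rot: [0.761, 0.649, 0.0, -0.0]
force: [-0.1, -1.3, -3.9]
finger_gap: 0.173
gripper_force: 70.4
```

```bash
python3 k.py
```

```text
t 12.52 rod origin in kiln [-0.2068  0.0007  0.1105] tip x -0.0218 F kiln [ 0.82 -0.27 -3.31] M [ 0.412 -0.049 -0.02 ] yaw 80.92 tilt x.z 0.0001
```

Request:
servo_tool(
  commands=[-0.004,0,0,0,0,0,-1,-0.002,0,0,0,0,0,-1,0,0,0,0,0,0,-1,0,0,0,0,0,0,-1],
)

```text
t: 12.9
tcp_pos: [0.5614, -0.0878, 0.0919]
tool_rot: [0.761, 0.649, 0.0, 0.0]
force: [0.8, -0.3, -2.1]
finger_gap: 0.171
gripper_force: 70.5
```

```bash
python3 k.py
```

```text
t 13.25 rod origin in kiln [-0.2037  0.0008  0.1106] tip x -0.0187 F kiln [-0.65 -0.1  -2.35] M [ 0.471 -0.055  0.016] yaw 80.93 tilt x.z 0.0
```

Request:
servo_tool(
  commands=[-0.004,0,0,0,0,0,-1,-0.002,0,0,0,0,0,-1,0,0,0,0,0,0,-1,0,0,0,0,0,0,-1],
)

```text
t: 13.63
tcp_pos: [0.5608, -0.0905, 0.0918]
tool_rot: [0.761, 0.649, 0.0, -0.0]
force: [1.4, 3.7, -1.4]
finger_gap: 0.174
gripper_force: 70.5
```

```bash
python3 k.py
```

```text
t 13.98 rod origin in kiln [-0.2009  0.0007  0.1105] tip x -0.0159 F kiln [-3.44  0.35 -2.32] M [ 0.845 -0.152  0.025] yaw 80.92 tilt x.z 0.0003
```

Contact: the slope is about 1 N/mm and began near tip x = −0.019, so it's pressed about 3 mm. Another 2 mm.

Request:
servo_tool(
  commands=[-0.002,0,0,0,0,0,-1,-0.002,0,0,0,0,0,-1,0,0,0,0,0,0,-1,0,0,0,0,0,0,-1],
)

```text
t: 14.37
tcp_pos: [0.5605, -0.0925, 0.0918]
tool_rot: [0.761, 0.649, 0.0, -0.0]
force: [0.5, 4.9, -2.4]
finger_gap: 0.167
gripper_force: 70.5
```

```bash
python3 k.py
```

```text
t 14.72 rod origin in kiln [-0.1989  0.0007  0.1105] tip x -0.0139 F kiln [-5.07  0.32 -2.5 ] M [ 1.085 -0.201  0.018] yaw 80.92 tilt x.z 0.0004
```

Pressed about 5 mm. Next I'll lower, keeping that x.

Request:
servo_tool(
  commands=[0,0,0.005,0,0,0,-1,0,0,0.005,0,0,0,-1,0,0,0.005,0,0,0,-1,0,0,0.005,0,0,0,-1,0,0,0.005,0,0,0,-1,0,0,0.005,0,0,0,-1,0,0,0.005,0,0,0,-1,0,0,0.005,0,0,0,-1,0,0,0,0,0,0,-1],
)

```text
t: 15.52
tcp_pos: [0.5608, -0.0928, 0.0719]
tool_rot: [0.761, 0.649, 0.0, 0.0]
force: [1.4, 5.3, -0.2]
finger_gap: 0.172
gripper_force: 70.8
```

```bash
python3 k.py
```

```text
t 15.87 rod origin in kiln [-0.1988  0.0011  0.0908] tip x -0.0138 F kiln [-5.45  0.16 -0.72] M [ 0.764 -0.133  0.037] yaw 80.96 tilt x.z -0.0004
```

Request:
servo_tool(
  commands=[0,0,0.002,0,0,0,-1,0,0,0.002,0,0,0,-1,0,0,0.002,0,0,0,-1,0,0,0.002,0,0,0,-1,0,0,0.002,0,0,0,-1,0,0,0.002,0,0,0,-1,0,0,0.002,0,0,0,-1,0,0,0,0,0,0,-1],
)

```text
t: 16.58
tcp_pos: [0.5613, -0.0931, 0.0655]
tool_rot: [0.761, 0.649, 0.0, 0.001]
force: [1.6, 4.9, 2.5]
finger_gap: 0.169
gripper_force: 71.1
```

```bash
python3 k.py
```

```text
t 16.93 rod origin in kiln [-0.1985  0.0016  0.0843] tip x -0.0135 F kiln [-5.35 -0.06  2.13] M [ 0.477 -0.041 -0.019] yaw 80.98 tilt x.z -0.0011
```

Request:
servo_tool(
  commands=[0,-0.002,0,0,0,0,-1,0,0,0.002,0,0,0,-1,0,0,0.002,0,0,0,-1,0,0,0,0,0,0,-1],
)

```text
t: 17.32
tcp_pos: [0.5606, -0.0931, 0.0637]
tool_rot: [0.76, 0.649, 0.0, 0.001]
force: [0.9, 6.0, 0.9]
finger_gap: 0.173
gripper_force: 71.1
```

```bash
python3 k.py;  python3 m2.py
```

```text
t 17.67 rod origin in kiln [-0.1984  0.001   0.0824] tip x -0.0134 F kiln [-5.81 -0.18  1.84] M [ 0.443 -0.121  0.069] yaw 81.0 tilt x.z -0.0014
rod scene [([389.0, 276.0, 42.0, 57.0], 0.63), ([269.0, 266.0, 16.0, 16.0], 0.46)]
kiln scene [([75.0, 212.0, 215.0, 234.0], 0.64)]
rod top []
kiln top [([402.0, 190.0, 177.0, 170.0], 0.58)]
```

View pics/t2.png

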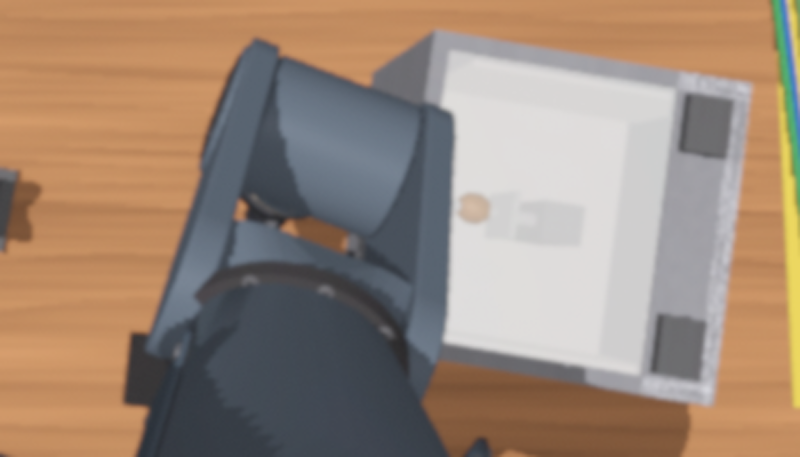

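The bead shows inside through the roof pane at crop (473,207), in line with the stop pad at (505,215). I'll lower the last 2 mm.

Request:
servo_tool(
  commands=[0,0,0.001,0,0,0,-1,0,0,0.001,0,0,0,-1,0,0,0.001,0,0,0,-1,0,0,0,0,0,0,-1],
)

```text
t: 18.35
tcp_pos: [0.5606, -0.0931, 0.0622]
tool_rot: [0.76, 0.649, 0.0, 0.001]
force: [1.5, 5.4, 0.6]
finger_gap: 0.171
gripper_force: 71.1
```

```bash
python3 k.py
python3 - <<'E'
from h import *
p=np.load("views2.npy",allow_pickle=True).item()["top"];T=pose(.527,-.2886,0,-1.7365)
for X in([-.031,0,.0815],[-.031,.002,.0815],[-.031,0,.0855]):print(proj(p,T[:3,:3]@X+T[:3,3]))
im=p["img"][250:290,440:475].astype(int);w=np.clip(im[...,0]-im[...,2]-30,0,None);yy,xx=np.mgrid[250:290,440:475];print((w*xx).sum()/w.sum(),(w*yy).sum()/w.sum(),w.max())
E
```

```text
t 18.7 rod origin in kiln [-0.1984  0.0009  0.0809] tip x -0.0134 F kiln [-5.4   0.21  1.9 ] M [ 0.44  -0.116  0.045] yaw 81.0 tilt x.z -0.0014
[[456.587322   272.17418481]]
[[456.7445731  271.06674047]]
[[457.27649819 272.12084073]]
457.1095100864553 270.6311239193084 14
```

Request:
servo_tool(
  commands=[0,-0.001,0.001,0,0,0,-1,0,0,0.001,0,0,0,-1,0,0,0,0,0,0,-1,0,0,0,0,0,0,-1],
)

```text
t: 19.08
tcp_pos: [0.5605, -0.0931, 0.0616]
tool_rot: [0.76, 0.649, 0.001, 0.002]
force: [1.4, 5.8, 3.4]
finger_gap: 0.175
gripper_force: 71.5
```

```bash
python3 k.py
```

```text
t 19.43 rod origin in kiln [-0.1983  0.0007  0.0803] tip x -0.0133 F kiln [-5.41 -0.09  3.82] M [ 0.419 -0.079  0.051] yaw 81.0 tilt x.z -0.0016
```

The shank is on the slot floor (Fz rose, axis at 80 mm). Now I'll back off in steps to find the free point.

Request:
servo_tool(
  commands=[0.002,0,0,0,0,0,-1,0.002,0,0,0,0,0,-1,0.002,0,0,0,0,0,-1,0,0,0,0,0,0,-1,0,0,0,0,0,0,-1],
)

```text
t: 19.9
tcp_pos: [0.561, -0.0908, 0.0614]
tool_rot: [0.76, 0.649, 0.0, 0.002]
force: [0.6, 1.9, 6.4]
finger_gap: 0.172
gripper_force: 71.6
```

```bash
python3 k.py
```

```text
t 20.25 rod origin in kiln [-0.2007  0.0008  0.0801] tip x -0.0157 F kiln [-1.34  0.58  6.31] M [-0.227 -0.025  0.078] yaw 80.99 tilt x.z -0.0021
```

Request:
servo_tool(
  commands=[0.002,0,0,0,0,0,-1,0.001,0,0,0,0,0,-1,0,0,0,0,0,0,-1,0,0,0,0,0,0,-1],
)

```text
t: 20.63
tcp_pos: [0.5611, -0.0899, 0.0613]
tool_rot: [0.76, 0.649, 0.0, 0.002]
force: [0.5, -0.4, 6.7]
finger_gap: 0.17
gripper_force: 71.7
```

```bash
python3 k.py
```

```text
t 20.98 rod origin in kiln [-0.2016  0.0009  0.08  ] tip x -0.0166 F kiln [0.4  0.37 5.87] M [-0.476  0.031  0.063] yaw 80.99 tilt x.z -0.0028
```

Request:
servo_tool(
  commands=[0,0,-0.001,0,0,0,-1,0,0,-0.001,0,0,0,-1,0,0,0,0,0,0,-1,0,0,0,0,0,0,-1],
)

```text
t: 21.37
tcp_pos: [0.5607, -0.089, 0.0617]
tool_rot: [0.761, 0.649, 0.0, 0.001]
force: [1.4, -0.6, 4.7]
finger_gap: 0.176
gripper_force: 71.5
```

```bash
python3 k.py
```

```text
t 21.72 rod origin in kiln [-2.027e-01  1.000e-04  8.030e-02] tip x -0.0177 F kiln [0.96 2.12 5.1 ] M [-0.623 -0.198  0.233] yaw 80.96 tilt x.z -0.0011
```

Request:
servo_tool(
  commands=[0,0.001,-0.001,0,0,0,-1,0,0.001,-0.001,0,0,0,-1,0,0,0,0,0,0,-1,0,0,0,0,0,0,-1],
)

```text
t: 22.1
tcp_pos: [0.5603, -0.0879, 0.062]
tool_rot: [0.761, 0.649, -0.0, -0.001]
force: [1.6, -0.6, 2.7]
finger_gap: 0.173
gripper_force: 71.3
```

```bash
python3 k.py
```

```text
t 22.45 rod origin in kiln [-0.2035 -0.0003  0.0808] tip x -0.0185 F kiln [-0.36  1.05  2.77] M [-0.338 -0.097  0.134] yaw 80.91 tilt x.z 0.0005
```

Request:
servo_tool(
  commands=[0,0.001,-0.001,0,0,0,-1,0,0,-0.0005,0,0,0,-1,0,0,0,0,0,0,-1,0,0,0,0,0,0,-1],
)

```text
t: 22.83
tcp_pos: [0.5607, -0.088, 0.0628]
tool_rot: [0.761, 0.649, -0.0, -0.001]
force: [0.2, 0.5, 1.8]
finger_gap: 0.173
gripper_force: 71.0
```

```bash
python3 k.py
```

```text
t 23.18 rod origin in kiln [-0.2034  0.0003  0.0816] tip x -0.0184 F kiln [-1.07 -0.33  1.18] M [ 0.006  0.034 -0.031] yaw 80.9 tilt x.z 0.0005
```

Request:
servo_tool(
  commands=[0.001,0,0,0,0,0,-1,0,0,0.001,0,0,0,-1,0,0,0,0,0,0,-1,0,0,0,0,0,0,-1],
)

```text
t: 23.57
tcp_pos: [0.5612, -0.0878, 0.0626]
tool_rot: [0.761, 0.649, -0.0, -0.0]
force: [-1.0, 0.6, 1.1]
finger_gap: 0.175
gripper_force: 71.1
```

```bash
python3 k.py;python3 k.py
```

```text
t 23.92 rod origin in kiln [-0.2037  0.0007  0.0813] tip x -0.0187 F kiln [-0.83 -0.93  1.57] M [-0.086  0.15  -0.13 ] yaw 80.92 tilt x.z 0.0
t 24.32 rod origin in kiln [-0.2037  0.0007  0.0813] tip x -0.0187 F kiln [-0.57 -1.1   1.58] M [-0.094  0.171 -0.116] yaw 80.92 tilt x.z -0.0
```

Request:
servo_tool(
  commands=[0.0005,-0.0008,0,0,0,0,-1,0,0,0,0,0,0,-1,0,0,0,0,0,0,-1,0,0,0,0,0,0,-1],
)

```text
t: 24.7
tcp_pos: [0.5612, -0.0877, 0.0626]
tool_rot: [0.761, 0.649, 0.0, 0.0]
force: [-0.4, 0.4, 0.7]
finger_gap: 0.174
gripper_force: 71.1
```

```bash
python3 k.py;python3 k.py
```

```text
t 25.05 rod origin in kiln [-0.2038  0.0006  0.0813] tip x -0.0188 F kiln [ 0.21 -0.09  1.05] M [-0.264  0.072 -0.031] yaw 80.93 tilt x.z -0.0002
t 25.45 rod origin in kiln [-0.2039  0.0005  0.0813] tip x -0.0189 F kiln [ 0.17 -0.07  1.35] M [-0.285  0.044 -0.026] yaw 80.93 tilt x.z -0.0001
```

The press is now about half a millimetre. Releasing.

Request:
servo_tool(
  commands=[0,0,0,0,0,0,-0.4,0,0,0,0,0,0,-0.4,0,0,0,0,0,0,-0.2,0,0,0,0,0,0,-0.2,0,0,0,0,0,0,-0.2,0,0,0,0,0,0,-0.2],
)

```text
t: 26.0
tcp_pos: [0.561, -0.0874, 0.0625]
tool_rot: [0.761, 0.649, -0.0, -0.0]
force: [0.8, 0.5, -1.0]
finger_gap: 0.399
gripper_force: 0.0
```

```bash
python3 k.py
python3 - <<'E'
from station import manip
import cv2
p=manip.snapshot("wrist");cv2.imwrite("pics/w3.png",p["img"][:,:,::-1])
E
```

```text
t 26.35 rod origin in kiln [-0.204   0.0003  0.0812] tip x -0.019 F kiln [-0.26  0.01 -0.33] M [ 0.008 -0.01   0.004] yaw 80.92 tilt x.z 0.0
```

View pics/w3.png

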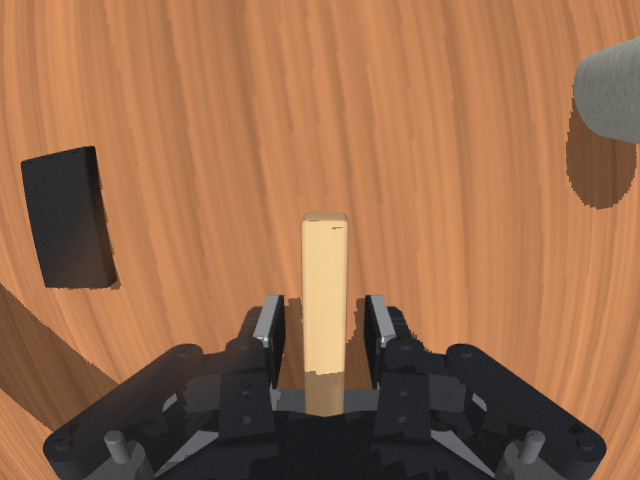

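The wrist view shows the handle free between the open fingers (columns 302–347), lying straight. To make sure the tip rests on the stop, I'll push gently on the handle's end with closed fingers, then back off slowly.

Request:
servo_tool(
  commands=[0,0,-0.01,0,0,0,-0.2,0,0,-0.02,0,0,0,-0.2,0,0,-0.03,0,0,0,-0.2,0,0,-0.04,0,0,0,-0.2,0.03,0,0,0,0,0,-0.2,0.04,0,0,0,0,0,-1,0.04,0,0,0,0,0,-1,0.032,0,0,0,0,0,-1,0,0,0,0,0,0,-1,0,0,0,0,0,0,-1],
  force=40,
)

```text
t: 27.28
tcp_pos: [0.5725, -0.0169, 0.1134]
tool_rot: [0.76, 0.65, 0.0, 0.001]
force: [-0.0, 0.3, 0.5]
finger_gap: -0.002
gripper_force: 0.0
```

Request:
servo_tool(
  commands=[0,0,0.02,0,0,0,-1,0,0,0.02,0,0,0,-1,0,0,0.02,0,0,0,-1,0,0,0.02,0,0,0,-1,0,0,0.01,0,0,0,-1,0,0,0,0,0,0,-1],
)

```text
t: 27.78
tcp_pos: [0.5708, -0.0175, 0.0654]
tool_rot: [0.761, 0.649, -0.001, -0.002]
force: [-0.4, 0.9, 0.3]
finger_gap: 0.002
gripper_force: 0.0
```

```bash
python3 k.py
python3 - <<'E'
from station import manip
import cv2
p=manip.snapshot("wrist");cv2.imwrite("pics/w4.png",p["img"][:,:,::-1])
E
```

```text
Traceback (most recent call last):
  File "k.py", line 2, in <module>
    a,t=avg(8);k=np.array([.5270,-.2886]);y=-1.7365;ex=np.array([np.cos(y),np.sin(y)]);ey=np.array([-ex[1],ex[0]])
        ~~~^^^
  File "avg.py", line 7, in avg
    S.append(manip.sense());manip.snapshot("top")
                            ~~~~~~~~~~~~~~^^^^^^^
ValueError: 200 camera calls are used up
Traceback (most recent call last):
ValueError: 200 camera calls are used up
```

Request:
servo_tool(
  commands=[-0.004,0,0,0,0,0,-1,-0.004,0,0,0,0,0,-1,-0.004,0,0,0,0,0,-1,-0.004,0,0,0,0,0,-1,-0.004,0,0,0,0,0,-1,-0.004,0,0,0,0,0,-1,0,0,0,0,0,0,-1,0,0,0,0,0,0,-1],
)

```text
t: 28.55
tcp_pos: [0.5703, -0.0294, 0.0676]
tool_rot: [0.761, 0.649, 0.0, 0.0]
force: [-0.3, 0.0, -0.9]
finger_gap: -0.003
gripper_force: 0.0
```

Request:
servo_tool(
  commands=[-0.002,0,0,0,0,0,-1,-0.002,0,0,0,0,0,-1,0,0,0,0,0,0,-1,0,0,0,0,0,0,-1],
)

```text
t: 28.88
tcp_pos: [0.57, -0.0311, 0.0675]
tool_rot: [0.761, 0.649, 0.0, -0.0]
force: [0.4, 1.2, -0.2]
finger_gap: 0.0
gripper_force: 0.3
```

Request:
servo_tool(
  commands=[-0.002,0,0,0,0,0,-1,0,0,0,0,0,0,-1,0,0,0,0,0,0,-1],
)

```text
t: 29.13
tcp_pos: [0.5698, -0.0319, 0.0676]
tool_rot: [0.761, 0.649, 0.0, -0.0]
force: [0.4, 1.9, 0.6]
finger_gap: -0.0
gripper_force: 1.0
```

Request:
servo_tool(
  commands=[-0.001,0,0,0,0,0,-1,0,0,0,0,0,0,-1,0,0,0,0,0,0,-1],
)

```text
t: 29.38
tcp_pos: [0.5697, -0.0325, 0.0675]
tool_rot: [0.761, 0.649, 0.0, -0.0]
force: [0.1, 3.1, 0.4]
finger_gap: 0.005
gripper_force: 1.3
```

The spring is felt (3 N, about 1 N/mm). Now I'll back off very slowly so the rod follows until slot friction holds it.

Request:
servo_tool(
  commands=[0.0004,0,0,0,0,0,-1,0.0004,0,0,0,0,0,-1,0.0004,0,0,0,0,0,-1,0.0004,0,0,0,0,0,-1,0.0004,0,0,0,0,0,-1,0.0004,0,0,0,0,0,-1,0.0004,0,0,0,0,0,-1,0.0004,0,0,0,0,0,-1,0.0004,0,0,0,0,0,-1,0.0004,0,0,0,0,0,-1,0.0004,0,0,0,0,0,-1,0.0004,0,0,0,0,0,-1],
)

```text
t: 30.38
tcp_pos: [0.5701, -0.0304, 0.0676]
tool_rot: [0.761, 0.649, -0.0, 0.0]
force: [0.2, 0.4, 0.7]
finger_gap: 0.002
gripper_force: 0.0
```

Request:
servo_tool(
  commands=[0.0003,0,0,0,0,0,-1,0.0003,0,0,0,0,0,-1,0.0003,0,0,0,0,0,-1,0.0003,0,0,0,0,0,-1,0.0003,0,0,0,0,0,-1,0.0003,0,0,0,0,0,-1,0.0003,0,0,0,0,0,-1,0.0003,0,0,0,0,0,-1,0.0003,0,0,0,0,0,-1,0.0003,0,0,0,0,0,-1,0.0003,0,0,0,0,0,-1,0.0003,0,0,0,0,0,-1],
)

```text
t: 31.38
tcp_pos: [0.5704, -0.0285, 0.0675]
tool_rot: [0.761, 0.649, -0.0, -0.0]
force: [0.4, -0.5, -0.1]
finger_gap: 0.003
gripper_force: 0.0
```

Request:
servo_tool(
  commands=[0.001,0,0,0,0,0,-1,0.001,0,0,0,0,0,-1,0.002,0,0,0,0,0,-1,0.004,0,0,0,0,0,-1,0.01,0,0,0,0,0,-1,0.02,0,0,0,0,0,-1,0,0,-0.02,0,0,0,-1,0,0,-0.04,0,0,0,-1,0,0,-0.05,0,0,0,-1,0,0,0,0,0,0,-1],
)

```text
t: 32.22
tcp_pos: [0.5765, -0.0097, 0.1273]
tool_rot: [0.76, 0.649, 0.003, 0.004]
force: [0.6, 0.7, 0.0]
finger_gap: -0.004
gripper_force: 0.0
```

```bash
python3 -c "
from station import manip
print(manip.sign_off())"
```

```text
the job is handed in; nothing more can be done
None
```

The job is handed in: the rod lies released in both slots with its tip, by feel, against the spring stop. The camera calls ran out, so I have no picture of the shut flap or final position, and the hand-in returned no verdict.

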